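# Change the code plate in the tilted holder

## Robot

A 7-joint arm with a two-finger parallel gripper is mounted at the origin on the work surface. World frame = base frame: x ahead of the robot, y to its left, z up, the work surface at z = 0. Lengths are in m, angles in rad, forces in N, time in s.
With the tool pointing down it reaches from about 0.4 to 0.85 m from the base axis. Payload 4.5 kg.
Tool frame: the origin (TCP) lies at the very end of the fingers, on their centre line; the grasp point (between the pads) lies 19 mm behind it; z points along the fingers, y is the direction in which the jaws open and shut (so a half turn about z gives the same grasp; the last joint's range is limited). The gripper opens to 88 mm and grips with 3 to 60 N. Pads are 18 mm wide; open, the fingers measure 123 mm over their backs; the gripper's body (75 mm by 187 mm) begins 45 mm behind the grasp point.
Start: joints at [-1.085, 0.689, -0.195, 1.565, 0.157, 0.902, -0.215], TCP at [0.273, 0.562, 0.239] pointing down, gripper open.
Joint ranges: [-3.01, 3.01], [-0.46, 2.08], [-1.47, 1.51], [0.13, 2.56], [-1, 4.14], [0.04, 2.09], [-2.66, 2.66]. Speed limits (rad/s): [2.57, 2.57, 3.14, 3.14, 3.14, 3.14, 3.14].

## Interface

Orientations are given as a 3x3 rotation matrix whose columns are the frame's x, y, z axes.
In Python, from rig import r gives the robot as it stands.
- The arm moves only by the tool step_arm, never from a script. Its argument "increments" is a list of rows, each a list of 3 entries, a list of its own where there are three numbers: the turn, a rotation vector about the world's x, y, z in rad, then the shift along the world's x, y, z in mm, then the finger opening in mm, from 0 to 88.1. A call has 1 to 8 rows; each row shifts and turns the pose as measured when the row begins; what a row does not reach is not made up. A row lasts 1/10 s, in which the tool goes at most 50 mm and 8.59 degrees, less where a joint would pass 70% of its speed; a pose out of reach is approached as far as the arm can. A call is refused whole if a number of a shift passes 50 or a number of a turn 0.15, either way. A call with a gripper value outside its range is refused whole. The fingers move at their own pace and stop on an object; the grip force is fixed at half the most. Time passes only in rows, so rows that do not move let the fingers close. It gives the time, the measured TCP pose, the force and the opening at its end, in the units of the state.
- r.get_state(): the state, without advancing time (a new reading comes with each control period).
- r.capture(name): name is "scene" or "top"; returns (picture, depth): 420x560x3 uint8, red, green, blue; 420x560 float32, m along the optical axis (not along the pixel's ray), 0 where there is no reading.
- r.camera_model(name): a dict with "fovy" (degrees; the focal length in pixels is half the picture's height over the tangent of half this angle, whatever the lens; pixels are square), "cx", "cy" (the principal point, pixels), "extrinsics" (4x4, takes a point from camera to world coordinates). Camera axes: x right, y down, z forward; pixel columns grow to the right and rows downward; lengths in m; the calibration is good to about 2 mm. A picture is of the moment at which its call begins. camera_model takes no time and is no camera call.
- r.finish_job(): hands the job in, once; it reports no verdict.
Trained networks look in the newest picture that a camera, given by its name, has taken for a name from the list of things; names that differ only in an ending like _2 or _b are one class to them, and where a whole thing is asked for, a point or a joint stands for the part that bears it (a point fixed in the world has none). Each returns a list of dicts, best first, with "conf" (0 to 1); they miss things now and then, are a little off and sometimes report something else, mostly with a low value. They report only what shows in the picture. A call takes as long as a camera call. They do not tell look-alikes from the thing itself.
- r.outline_of(camera, target): "pixels" (420x560 bool, what is visible of it) and "point" ([row, column] in pixels, amid what is visible of it).
The state is a dict: "time": time; "q": joint angles; "joint_velocities": joint speeds; "joint_efforts": joint torques, N m; "position": TCP position; "orientation": TCP orientation; "wrist_force": force on the tool from outside, world axes, zero at the start; "torque": the same for the moment, N m; "finger_gap": finger opening in m.
Only numpy, scipy, OpenCV 4.12 (cv2) and the standard library are available. Lean on these libraries where they do the work, as an engineer would, in place of code of your own. Each camera call takes 0.05 s, during which the arm holds its last target. There are 200 camera calls.

## Task

Take the yellow code plate out of the black rack and slide it, tab uppermost, fully home into the slot of the tilted blue holder. Then push the red-knobbed bolt all the way across, over the plate's shoulder, to lock it in. Leave the green and white plates in the rack and do not disturb the loose parts on the table.

Things in the scene. Friction and masses are not known exactly. Their poses are not given: they have to be found in the camera images.
- plate_yellow: yellow code plate, loose, upright in one of the rack's slots: slab 80 wide x 8 thick x 75 mm high; on its upper edge a centred grip tab 30 wide x 12 thick x 40 mm high (115 mm in all), a 25 mm shoulder each side; 90 g. Origin: middle of the lower edge; x = plate normal, y = width, z = towards the tab. Faces alike, white label with black bars
- plate_green: green code plate, same shape as the yellow one, stays in the rack
- plate_white: white code plate, same shape, stays in the rack
- rack: black block 210 x 110 x 50 mm, fixed, with three upright slots (10.7 x 82.7 mm, 45 mm deep) at x = -75, 0 and 75 mm in its frame, each running along y; origin: centre of its underside. A plate in it has its lower edge 5 mm above the table and its tab top 120 mm above
- holder: blue holder on a dark steel base 150 x 130 x 12 mm, fixed; origin on the table, under the base. Its slot is a pocket leaning 30 degrees, 82.4 mm wide, 10.4 mm gap, walls 60 mm deep, with flared steel lead-in lips 10 mm further out and an open window in the front wall
- slot: the holder's slot: origin = middle of the slot floor, 50 mm above the table; z = out of the mouth, upwards, leaning 30 degrees to the holder's -x (the plate goes in along -z); x = across the gap, y = along the width. Home: the plate's origin is here, axes along these (or half a turn about z); shoulders then at z = 75 mm, tab top at 115 mm
- bolt (a joint): slide bolt (m): 0 = drawn back, clear of the slot; 0.028 = fully across (stop). It slides towards the slot's -y. Steel rod, 10 mm diameter, at x = 0, z = 83 mm of the slot frame; its tip goes from y = +46 to +18 mm, over the shoulder of a plate that is home (blocked otherwise). Friction about 1.5 N
- bolt_knob (a point): centre of the top of the bolt's red knob (22 mm along slot x, 12 mm along slot y, standing 34 mm along slot z, this point at its upper end); at bolt 0 it is at (0, 100, 114) mm in the slot frame and moves along -y with the bolt
- hub0: turned steel hub, loose bystander, 68 mm diameter, 34 mm high, origin under its centre
- hub1: another such hub
- wrench: loose steel wrench lying on the table, bystander
There are look-alikes about, which are no part of the job. Of the things that look like the plate_yellow, the largest one is meant.

How it is judged:
By the outcome, as a careful person would: the job done as asked, in the order asked, and still so for the second after the job is handed in, with the robot touching nothing.
It also fails if it takes over 59 s, if anything falls off the work surface, if the arm or the gripper's body presses on something with over 40 N, if the wrist force passes 120 N, or if a joint passes its speed limit or range.

## Working session

There is one attempt and no reset: what is moved stays moved. The work goes in short steps, Python scripts to look and compute and a tool call to move; the robot and the scene stay as the last step left them, time stands still between calls to the robot, and variables do not carry over. Pictures are saved under pics/ and viewed, about 8 in all and at most 12, crops included, and the job is handed in when it is done.

Besides the shell and the picture viewer there is one more tool, called after "Emit:" as name([rows], argument=value, ...), one row to a line, values as JSON. step_arm: Moves the arm, as the interface text tells. Its arguments: {"type":"object","properties":{"increments":{"type":"array"}},"required":["increments"]}

```bash
ls; mkdir -p pics; cat > h.py <<'E'
import numpy as np, cv2
from rig import r
def K(n):
    m=r.camera_model(n); f=210/np.tan(np.radians(m["fovy"])/2); return f,m["cx"],m["cy"],np.array(m["extrinsics"])
def cloud(n,d):
    f,cx,cy,E=K(n); v,u=np.mgrid[:420,:560]
    P=np.stack([(u-cx)/f*d,(v-cy)/f*d,d,np.ones_like(d)],-1)@E.T
    return P[...,:3]
def save(n,im,s=1): cv2.imwrite("pics/"+n+".png",cv2.resize(im[...,::-1],None,fx=s,fy=s,interpolation=cv2.INTER_CUBIC))
E
python3 - <<'E'
from h import *
ims=[]
for c in("scene","top"):
    im,d=r.capture(c); save(c,im,1.4); np.savez(""+c+".npz",im=im,d=d)
    f,cx,cy,E=K(c); print(c,f,cx,cy,E.round(3).tolist())
    P=cloud(c,d)
    for t in("plate_yellow","plate_green","plate_white","rack","holder","slot","bolt","bolt_knob","hub0","wrench"):
        try:
            for o in r.outline_of(c,t):
                m=o["pixels"]&(d>0); p=P[m]
                print(t,round(o["conf"],2),np.round(o["point"]),m.sum(),np.median(p,0).round(3),p.min(0).round(3),p.max(0).round(3))
        except Exception as e: print(t,e)
s=r.get_state(); print(s)
E
```

```text
pics
scene 458.48517425128387 278.42602514052356 207.08715615445016 [[0.042, 0.752, -0.658, 1.179], [0.999, -0.044, 0.014, 0.018], [-0.018, -0.658, -0.753, 0.837], [0.0, 0.0, 0.0, 1.0]]
plate_yellow 0.91 [200. 381.] 624 [0.506 0.263 0.076] [0.43  0.224 0.045] [0.515 0.314 0.121]
plate_yellow 0.86 [201. 311.] 423 [0.469 0.11  0.036] [ 0.383  0.09  -0.005] [0.489 0.136 0.083]
plate_yellow 0.78 [220. 441.] 551 [0.538 0.4   0.035] [ 0.477  0.38  -0.004] [0.558 0.451 0.083]
plate_green 0.8 [227. 395.] 599 [0.581 0.276 0.077] [0.538 0.238 0.045] [0.588 0.317 0.121]
plate_white 0.62 [177. 371.] 557 [0.433 0.25  0.074] [ 0.295  0.212 -0.002] [0.44  0.297 0.121]
rack 0.96 [224. 376.] 3080 [0.551 0.245 0.047] [ 0.354  0.193 -0.005] [0.616 0.356 0.12 ]
holder 0.92 [233. 178.] 3300 [ 0.536 -0.19   0.012] [ 0.362 -0.283 -0.003] [ 0.623 -0.105  0.154]
slot 0.75 [212. 169.] 676 [ 0.526 -0.205  0.105] [ 0.352 -0.267 -0.004] [ 0.623 -0.174  0.154]
bolt 0.53 [230. 157.] 210 [ 0.616 -0.207  0.134] [ 0.562 -0.225  0.103] [ 0.623 -0.193  0.154]
bolt_knob 0.72 [227. 157.] 200 [ 0.616 -0.207  0.134] [ 0.56
[... 1843 characters left out ...]
ties': array([ 2.34479454e-04, -3.06661057e-04, -4.53211856e-06,  3.32142474e-04,
        6.65573770e-04,  1.94088712e-04,  2.94713785e-04]), 'joint_efforts': array([ 3.39512617e-04, -5.27484405e+01, -1.26700100e+00, -1.53750765e+01,
       -5.18223143e-02, -8.28834836e-04,  2.40516965e-05]), 'position': array([0.27283359, 0.56231718, 0.23875579]), 'orientation': array([[-8.99686919e-01,  4.36535734e-01,  2.95485231e-05],
       [ 4.36535735e-01,  8.99686917e-01,  5.28858515e-05],
       [-3.49785566e-06,  6.04796950e-05, -9.99999998e-01]]), 'wrist_force': array([0.4097706 , 0.27244677, 0.45422931]), 'torque': array([-0.00798553,  0.02725299, -0.02366166]), 'finger_gap': 0.08818596463988579}
```

View pics/scene.png

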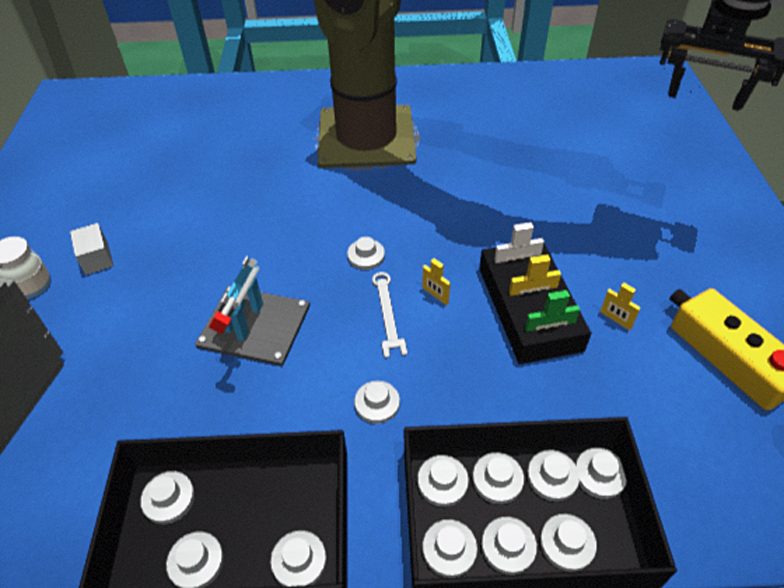

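```bash
python3 - <<'E'
from h import *
a=np.load("scene.npz")["im"];b=np.load("top.npz")["im"]
A=cv2.resize(a[140:300,290:480],None,fx=2.1,fy=2.1,interpolation=3);B=cv2.resize(a[165:285,115:245],None,fx=2.9,fy=2.9,interpolation=3)[:336]
C=cv2.resize(b[160:290,110:280],None,fx=2.3,fy=2.3,interpolation=3)[:240];D=cv2.resize(b[150:275,330:460],None,fx=2.9,fy=2.9,interpolation=3)[:262]
o=np.zeros((600,790,3),np.uint8)
for im,(y,x) in((A,(0,0)),(B,(0,405)),(C,(337,0)),(D,(337,405))):
    h,w=im.shape[:2];h=min(h,600-y);w=min(w,790-x);o[y:y+h,x:x+w]=im[:h,:w]
save("crops",o)
E
```

```text
(no output)
```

View pics/crops.png

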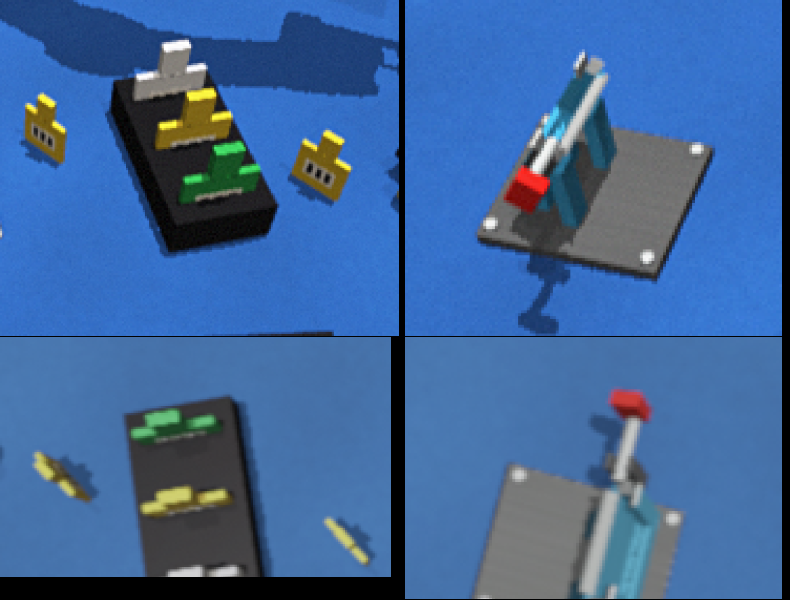

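The yellow candidates in the raw scene image are the rack plate (200,381), and two free-standing ones at (201,311) and (220,441). The rack plate is the widest and fits both "largest" and "in the rack". The crop confirms that the free ones are smaller copies. The holder is at about (233,178), with its red knob at (227,157).

```bash
python3 - <<'E'
from h import *
for c in("scene","top"):
    z=np.load(c+".npz");im=z["im"];d=z["d"];P=cloud(c,d)
    hsv=cv2.cvtColor(im,cv2.COLOR_RGB2HSV)
    X,Y,Z=P[...,0],P[...,1],P[...,2]
    def rect(m,n):
        p=P[m]; (a,b),(w,h),t=cv2.minAreaRect((p[:,:2]*1000).astype(np.float32)); print(c,n,m.sum(),"ctr",round(a,1),round(b,1),"size",round(w,1),round(h,1),"ang",round(t,2),"z",np.median(p[:,2]).round(4))
    reg=(X>.35)&(X<.66)&(Y>.15)&(Y<.37)
    dark=hsv[...,2]<80
    k=np.ones((3,3),np.uint8)
    rect(cv2.erode((reg&(abs(Z-.05)<.006)).astype(np.uint8),k)>0,"racktop")
    yel=(hsv[...,0]>18)&(hsv[...,0]<35)&(hsv[...,1]>120)&reg
    rect(yel&(Z>.113),"tabtop"); rect(yel&(abs(Z-.08)<.006),"shoulder")
    print(" tab top mean",P[yel&(Z>.115)].mean(0).round(4))
    hr=(X>.35)&(X<.7)&(Y>-.33)&(Y<-.06)
    rect(cv2.erode((hr&(abs(Z-.012)<.005)).astype(np.uint8),k)>0,"base")
    red=((hsv[...,0]<8)|(hsv[...,0]>172))&(hsv[...,1]>150)&hr&(Z>.06)
    rect(red,"knob"); print(P[red].max(0).round(4), "top:",P[red&(Z>P[red][:,2].max()-.012)].mean(0).round(4),np.percentile(P[red][:,2],95).round(4))
    h=hr&(Z>.025)&~red
    for lo in np.arange(.03,.15,.015):
        p=P[h&(Z>lo)&(Z<lo+.015)]
        if len(p)>8: print("  ",round(lo,3),len(p),np.percentile(p,5,0).round(3)[:2],np.median(p,0).round(3),np.percentile(p,95,0).round(3)[:2])
E
```

```text
scene racktop 1542 ctr 503.5 263.7 size 208.8 106.1 ang 9.55 z 0.0487
scene tabtop 82 ctr 502.9 264.3 size 14.4 29.7 ang 12.37 z 0.1179
scene shoulder 134 ctr 503.7 264.0 size 15.3 80.2 ang 6.93 z 0.0785
 tab top mean [0.5041 0.2637 0.1182]
scene base 1598 ctr 517.8 -194.5 size 146.1 128.1 ang 73.31 z 0.0108
scene knob 147 ctr 586.5 -221.0 size 85.3 30.4 ang 22.45 z 0.1423
[ 0.6232 -0.193   0.154 ] top: [ 0.6162 -0.2047  0.1472] 0.151
   0.03 87 [ 0.479 -0.218] [ 0.497 -0.201  0.039] [ 0.553 -0.183]
   0.045 148 [ 0.466 -0.226] [ 0.491 -0.209  0.05 ] [ 0.553 -0.184]
   0.06 137 [ 0.468 -0.225] [ 0.494 -0.204  0.065] [ 0.553 -0.184]
   0.075 73 [ 0.469 -0.211] [ 0.484 -0.202  0.078] [ 0.551 -0.185]
   0.09 154 [ 0.472 -0.202] [ 0.503 -0.189  0.102] [ 0.547 -0.177]
   0.105 100 [ 0.469 -0.219] [ 0.529 -0.197  0.112] [ 0.579 -0.179]
   0.12 99 [ 0.562 -0.218] [ 0.574 -0.206  0.124] [ 0.615 -0.194]
top racktop 2746 ctr 501.7 266.1 size 205.6 106.4 ang 9.56 z 0.0493
top tabtop 32 ctr 501.2 265.0 size 12.0 28.3 ang 9.92 z 0.1185
top shoulder 53 ctr 500.5 265.3 size 9.6 79.5 ang 10.58 z 0.0793
 tab top mean [0.5021 0.2632 0.1187]
top base 1810 ctr 514.6 -192.4 size 145.1 124.7 ang 73.33 z 0.0112
top knob 84 ctr 611.3 -208.7 size 30.2 12.0 ang 75.69 z 0.1462
[ 0.6194 -0.194   0.1558] top: [ 0.6118 -0.2045  0.1488] 0.1525
   0.03 31 [ 0.474 -0.218] [ 0.493 -0.197  0.039] [ 0.55  -0.181]
   0.045 230 [ 0.461 -0.244] [ 0.508 -0.226  0.051] [ 0.541 -0.2  ]
   0.06 199 [ 0.463 -0.238] [ 0.506 -0.22   0.065] [ 0.545 -0.198]
   0.075 146 [ 0.464 -0.232] [ 0.512 -0.205  0.083] [ 0.55  -0.189]
   0.09 295 [ 0.469 -0.224] [ 0.519 -0.193  0.1  ] [ 0.558 -0.178]
   0.105 131 [ 0.468 -0.218] [ 0.543 -0.197  0.11 ] [ 0.572 -0.176]
   0.12 159 [ 0.561 -0.215] [ 0.578 -0.206  0.125] [ 0.607 -0.194]
   0.135 12 [ 0.61  -0.199] [ 0.616 -0.195  0.142] [ 0.622 -0.192]
```

Emit:
step_arm([
  [[0,0,-0.12],[28,-37,0],45],
  [[0,0,-0.12],[28,-37,0],45],
  [[0,0,-0.12],[28,-37,0],45],
  [[0,0,-0.12],[28,-37,0],45],
  [[0,0,-0.12],[28,-37,0],45],
  [[0,0,-0.12],[28,-37,0],45],
  [[0,0,-0.12],[28,-37,0],45],
  [[0,0,-0.11],[28,-37,0],45],
])

```text
time: 1.9
position: [0.4959, 0.2642, 0.2399]
orientation: [[-0.148, 0.989, 0.005], [0.989, 0.148, 0.011], [0.01, 0.007, -1.0]]
wrist_force: [0.3, 1.3, 0.0]
finger_gap: 0.045
```

```bash
cat >> h.py <<'E'
from scipy.spatial.transform import Rotation as R
def go(p,M):
    s=r.get_state(); dp=(np.array(p)-s["position"])*1000; dr=R.from_matrix(M@s["orientation"].T).as_rotvec()
    print("t",round(s["time"],2),"pos",s["position"].round(4),"dp",dp.round(1),"dr",dr.round(3),"|dr|",np.linalg.norm(dr).round(3),"F",s["wrist_force"].round(1),"T",s["torque"].round(2),"gap",round(s["finger_gap"]*1000,1),"q",s["q"].round(2))
def down(yaw): # tool y at yaw, z down
    c,s=np.cos(np.radians(yaw)),np.sin(np.radians(yaw)); y=np.array([c,s,0]);z=np.array([0,0,-1.]);return np.stack([np.cross(y,z),y,z],1)
u=np.array([np.cos(np.radians(73.3)),np.sin(np.radians(73.3)),0]); ez=np.array([0,0,1.])
ys=np.array([u[1],-u[0],0]); zs=.5*u+np.sqrt(.75)*ez; xs=np.cross(ys,zs)
def tilt(sgn): # tool z=-zs, tool y=sgn*(-xs)
    y=-sgn*xs; z=-zs; return np.stack([np.cross(y,z),y,z],1)
O=np.array([.5035,-.2305,.050])
E
python3 -c "
from h import *
go([.5025,.2645,.085],down(9.6))"
```

```text
t 1.9 pos [0.4959 0.2642 0.2399] dp [   6.6    0.3 -154.9] dr [-0.011  0.005  0.019] |dr| 0.022 F [0.3 1.3 0. ] T [-0.03 -0.03  0.04] gap 45.0 q [-0.59  0.6   0.04  1.78 -0.04  0.76 -0.38]
```

Emit:
step_arm([
  [[-0.011,0.005,0.019],[6.5,0,-40],45],
  [[0,0,0],[0,0,-40],45],
  [[0,0,0],[0,0,-35],45],
  [[0,0,0],[0,0,-20],45],
  [[0,0,0],[0,0,0],45],
])

```text
time: 2.4
position: [0.5119, 0.2545, 0.1032]
orientation: [[-0.148, 0.989, 0.012], [0.989, 0.148, -0.002], [-0.003, 0.012, -1.0]]
wrist_force: [-1.1, 0.3, -0.1]
finger_gap: 0.0447
```

```bash
python3 -c "
from h import *
go([.5025,.2645,.086],down(9.6))
im,d=r.capture('scene'); save('s2',im[140:280,300:480],4)"
```

```text
t 2.4 pos [0.5119 0.2545 0.1032] dp [ -9.4  10.  -17.2] dr [0.001 0.012 0.019] |dr| 0.023 F [-1.1  0.3 -0.1] T [-0.08  0.08  0.03] gap 44.7 q [-0.56  0.81  0.03  1.86 -0.03  0.47 -0.37]
```

View pics/s2.png

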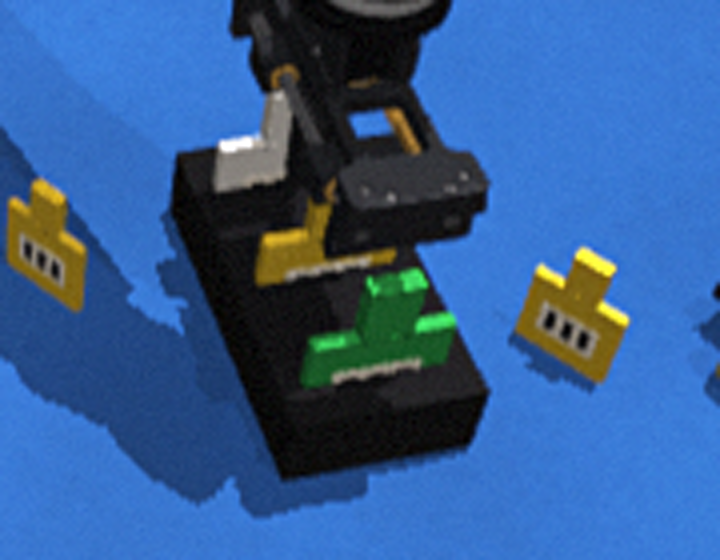

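The jaws straddle the yellow tab near crop (340,210), with the white and green plates clear of the fingers. There has been about 10 mm of drift, so I'll correct that and then lower.

Emit:
step_arm([
  [[0,0.012,0.019],[-9,10,0],45],
  [[0,0,0],[0,0,0],45],
  [[0,0,0],[0,0,0],45],
])

```text
time: 2.75
position: [0.5045, 0.2677, 0.1079]
orientation: [[-0.169, 0.986, 0.006], [0.986, 0.169, 0.003], [0.002, 0.006, -1.0]]
wrist_force: [0.1, -1.1, 0.2]
finger_gap: 0.0447
```

```bash
python3 -c "
from h import *
go([.5025,.2645,.086],down(9.6))"
```

```text
t 2.75 pos [0.5045 0.2677 0.1079] dp [ -2.   -3.2 -21.9] dr [-0.003  0.006 -0.003] |dr| 0.007 F [ 0.1 -1.1  0.2] T [-0.06  0.02  0.01] gap 44.7 q [-0.58  0.8   0.02  1.85 -0.03  0.48 -0.37]
```

Emit:
step_arm([
  [[0,0.006,0],[-2,-3,-11],45],
  [[0,0,0],[0,0,-10],45],
  [[0,0,0],[0,0,0],45],
])

```text
time: 3.05
position: [0.5032, 0.2655, 0.0873]
orientation: [[-0.17, 0.985, 0.003], [0.985, 0.17, 0.005], [0.005, 0.004, -1.0]]
wrist_force: [-0.3, -0.9, -0.4]
finger_gap: 0.045
```

```bash
python3 -c "
from h import *
go([.5025,.2645,.086],down(9.6))"
```

```text
t 3.05 pos [0.5032 0.2655 0.0873] dp [-0.7 -1.  -1.3] dr [-0.005  0.003 -0.003] |dr| 0.007 F [-0.3 -0.9 -0.4] T [-0.02  0.02  0.03] gap 45.0 q [-0.57  0.84  0.01  1.86 -0.03  0.44 -0.36]
```

Good. Next I close the jaws, then lift (the slot is 45 mm deep).

Emit:
step_arm([
  [[-0.005,0.003,-0.003],[-0.5,-1,-1],45],
  [[0,0,0],[0,0,0],20],
  [[0,0,0],[0,0,0],5],
  [[0,0,0],[0,0,0],5],
  [[0,0,0],[0,0,0],5],
  [[0,0,0],[0,0,0],5],
])

```text
time: 3.65
position: [0.5029, 0.2638, 0.0858]
orientation: [[-0.166, 0.986, -0.001], [0.986, 0.166, -0.001], [-0.001, -0.001, -1.0]]
wrist_force: [-0.5, 0.2, -1.6]
finger_gap: 0.0114
```

```bash
python3 -c "
from h import *
go([.5025,.2645,.086],down(9.6))"
```

```text
t 3.65 pos [0.5029 0.2638 0.0858] dp [-0.4  0.7  0.2] dr [ 0.001 -0.001  0.001] |dr| 0.001 F [-0.5  0.2 -1.6] T [0.   0.03 0.01] gap 11.4 q [-0.58  0.84  0.02  1.86 -0.03  0.44 -0.37]
```

Emit:
step_arm([
  [[0,0,0],[0,0,10],5],
  [[0,0,0],[0,0,15],5],
  [[0,0,0],[0,0,15],5],
  [[0,0,0],[0,0,20],5],
  [[0,0,0],[0,0,30],5],
  [[0,0,0],[0,0,40],5],
  [[0,0,0],[0,0,40],5],
  [[0,0,0],[0,0,10],5],
])

```text
time: 4.45
position: [0.5005, 0.2622, 0.2747]
orientation: [[-0.166, 0.986, -0.004], [0.986, 0.166, -0.003], [-0.002, -0.004, -1.0]]
wrist_force: [1.4, 0.3, -1.7]
finger_gap: 0.0117
```

```bash
python3 -c "
from h import *
for s in(1,-1): go(O+.20*zs+.0808*zs,tilt(s))
im,d=r.capture('scene'); save('s3',im[60:300,300:500],2.5)"
```

```text
t 4.45 pos [0.5005 0.2622 0.2747] dp [  43.3 -358.2   18.5] dr [-0.36   0.411  1.086] |dr| 1.216 F [ 1.4  0.3 -1.7] T [ 0.   -0.03  0.01] gap 11.7 q [-0.59  0.56  0.04  1.71 -0.03  0.87 -0.37]
t 4.45 pos [0.5005 0.2622 0.2747] dp [  43.3 -358.2   18.5] dr [-0.469 -0.417 -1.974] |dr| 2.071 F [ 1.4  0.3 -1.7] T [ 0.   -0.03  0.01] gap 11.7 q [-0.59  0.56  0.04  1.71 -0.03  0.87 -0.37]
```

View pics/s3.png

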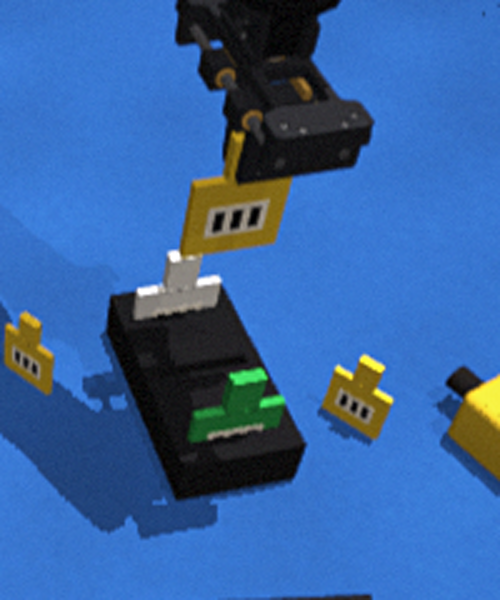

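The plate is held by its tab at crop (235,210), and green and white are still in the rack. Now I carry it across while turning it to the slot's attitude.

Emit:
step_arm([
  [[-0.036,0.041,0.108],[4,-34,5],5],
  [[-0.036,0.041,0.108],[4,-34,5],5],
  [[-0.036,0.041,0.108],[4,-34,5],5],
  [[-0.036,0.041,0.108],[4,-34,5],5],
  [[-0.036,0.041,0.108],[4,-34,5],5],
  [[-0.036,0.041,0.108],[4,-34,0],5],
  [[-0.036,0.041,0.108],[4,-34,0],5],
  [[-0.036,0.041,0.108],[4,-34,0],5],
])

```text
time: 5.3
position: [0.5258, -0.016, 0.2928]
orientation: [[-0.89, 0.42, -0.178], [0.456, 0.795, -0.4], [-0.026, -0.437, -0.899]]
wrist_force: [0.2, 0.2, -0.9]
finger_gap: 0.0116
```

```bash
python3 -c "
from h import *
go(O+.20*zs+.0808*zs,tilt(1))"
```

```text
t 5.3 pos [ 0.5258 -0.016   0.2928] dp [ 18.  -80.    0.3] dr [-0.056  0.051  0.181] |dr| 0.196 F [ 0.2  0.2 -0.9] T [ 0.49 -0.23  0.01] gap 11.6 q [-0.24  0.62 -0.06  1.64  0.4   1.22  0.6 ]
```

Emit:
step_arm([
  [[-0.028,0.025,0.09],[8,-35,0],5],
  [[-0.028,0.025,0.09],[8,-35,0],5],
  [[0,0,0],[0,0,0],5],
  [[0,0,0],[0,0,0],5],
])

```text
time: 5.7
position: [0.5381, -0.0924, 0.2868]
orientation: [[-0.959, 0.237, -0.155], [0.283, 0.828, -0.484], [0.014, -0.508, -0.861]]
wrist_force: [-0.6, 0.4, -0.3]
finger_gap: 0.012
```

```bash
python3 -c "
from h import *
go(O+.16*zs+.0808*zs,tilt(1))"
```

```text
t 5.7 pos [ 0.5381 -0.0924  0.2868] dp [ -0.  -22.8 -28.3] dr [ 0.005 -0.016 -0.005] |dr| 0.017 F [-0.6  0.4 -0.3] T [ 0.61 -0.15 -0.01] gap 12.0 q [-0.16  0.64 -0.06  1.67  0.54  1.18  0.79]
```

Emit:
step_arm([
  [[0.003,-0.008,-0.002],[-2,-20,-28],5],
  [[0.002,-0.008,-0.003],[-3,-15,-25],5],
  [[0,0,0],[-2,-10,-16],5],
  [[0,0,0],[0,0,0],5],
  [[0,0,0],[0,0,0],5],
])

```text
time: 6.2
position: [0.5308, -0.1313, 0.213]
orientation: [[-0.959, 0.246, -0.141], [0.283, 0.835, -0.472], [0.002, -0.493, -0.87]]
wrist_force: [0.6, 0.2, -0.9]
finger_gap: 0.0121
```

```bash
python3 - <<'E'
from h import *
go(O+.11*zs+.0808*zs,tilt(1))
s=r.get_state(); M=s["orientation"]; org=s["position"]+M[:,2]*.0808
print("plate org in slot mm",((org-O)@np.stack([xs,ys,zs],1)*1000).round(1))
out=[]
for c in("scene","top"):
    im,d=r.capture(c); np.savez(c+"2.npz",im=im,d=d)
    f,cx,cy,E=K(c); W=np.linalg.inv(E)
    def pr(p): q=W[:3,:3]@p+W[:3,3]; return np.array([f*q[0]/q[2]+cx,f*q[1]/q[2]+cy])
    sc=5; u0,v0=int(pr(O+.08*zs)[0])-40,int(pr(O+.08*zs)[1])-60
    a=cv2.resize(im[v0:v0+118,u0:u0+78],None,fx=sc,fy=sc,interpolation=cv2.INTER_CUBIC)
    def line(P,col):
        q=[((pr(p)-[u0,v0]+.5)*sc).round().astype(int) for p in P]
        cv2.polylines(a,[np.array(q)],False,col,1)
    px,py,pz=M[:,1]*-1,-M[:,0],-M[:,2]
    for sx in(-4,4):
        line([org+(sx*px+y*py+z*pz)*.001 for y,z in((-40,0),(40,0),(40,75),(15,75),(15,115),(-15,115),(-15,75),(-40,75),(-40,0))],(255,0,255))
    for sx in(-5.2,5.2): line([O+(sx*xs+y*ys+z*zs)*.001 for y,z in((-41.2,60),(-41.2,0),(41.2,0),(41.2,60),(-41.2,60))],(0,255,0))
    line([O+(x*xs+y*ys+114*zs)*.001 for x,y in((-11,94),(11,94),(11,106),(-11,106),(-11,94))],(255,255,255))
    H=O+.039*u; H=np.array([H[0],H[1],.012])
    line([H+(x*u+y*ys)*.001 for x,y in((-75,-65),(75,-65),(75,65),(-75,65),(-75,-65))],(255,255,255))
    out.append(a)
save("s4",np.hstack(out))
E
```

```text
t 6.2 pos [ 0.5308 -0.1313  0.213 ] dp [ 0.1 -7.9  2.2] dr [-0.008  0.    -0.004] |dr| 0.009 F [ 0.6  0.2 -0.9] T [ 0.56 -0.19  0.06] gap 12.1 q [-0.1   0.71 -0.03  1.78  0.61  0.97  0.72]
plate org in slot mm [ -8.3  -2.3 111.8]
```

View pics/s4.png

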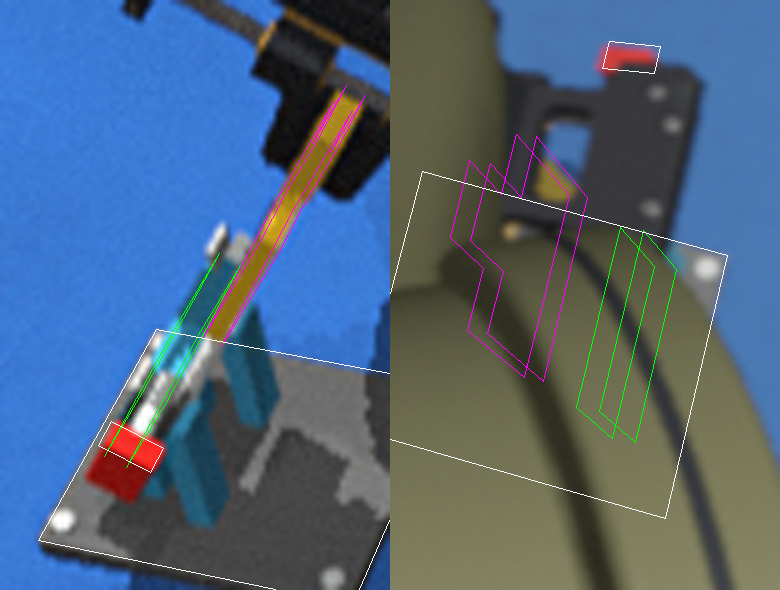

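```bash
cat > fit.py <<'E'
from h import *
from scipy.optimize import minimize
def prj(c,P):
    f,cx,cy,E=K(c); W=np.linalg.inv(E); q=P@W[:3,:3].T+W[:3,3]; return np.stack([f*q[:,0]/q[:,2]+cx,f*q[:,1]/q[:,2]+cy],1)
def hull(c,P,sh=(0,0)):
    S=8; q=prj(c,P)+sh
    h=cv2.convexHull((q*1.0).astype(np.float32))[:,0]; u0,v0=np.floor(q.min(0)).astype(int)-8
    m=np.zeros((8*80,8*80),np.uint8); cv2.fillPoly(m,[(((h-[u0,v0]+.5)*S-.5)*16).round().astype(np.int32)],255,shift=4)
    return cv2.resize(m,(80,80),interpolation=cv2.INTER_AREA)/255.,u0,v0
def box(o,ax,lo,hi):
    g=np.array(np.meshgrid(*[[lo[i],hi[i]] for i in range(3)])).reshape(3,-1).T*.001; return o+g@ax.T
def cost(c,mask,P,sh=(0,0),ign=None):
    m,u0,v0=hull(c,P,sh); t=mask[v0:v0+80,u0:u0+80].astype(float); w=1 if ign is None else ~ign[v0:v0+80,u0:u0+80]
    m=m[:t.shape[0],:t.shape[1]]; return (w*abs(m-t)).sum()
E
python3 - <<'E'
from fit import *
A=np.stack([xs,ys,zs],1)
def red(im):
    h=cv2.cvtColor(im,cv2.COLOR_RGB2HSV); return ((h[...,0]<8)|(h[...,0]>172))&(h[...,1]>130)
def yel(im):
    h=cv2.cvtColor(im,cv2.COLOR_RGB2HSV); return (h[...,0]>15)&(h[...,0]<38)&(h[...,1]>110)
def grid(fn):
    best=min((fn(a,b),a,b) for a in np.arange(-6,6.1,.5) for b in np.arange(-6,6.1,.5)); return np.round(best,2)
for c in("scene","top"):
    im=np.load(c+".npz")["im"]; mk=red(im)
    print(c,"knob O shift (ys,u) mm",grid(lambda a,b:cost(c,mk,box(O+.001*(a*ys+b*u),A,(-11,94,80),(11,106,114)))))
im=np.load("scene2.npz")["im"]; s=r.get_state(); M=s["orientation"]; org=s["position"]+M[:,2]*.0808
B=np.stack([-M[:,1],-M[:,0],-M[:,2]],1)
mk=yel(im)
print("held plate slab shift (ys,xs) mm",grid(lambda a,b:cost("scene",mk,box(org+.001*(a*ys+b*xs),B,(-4,-40,3),(4,40,75)))), grid(lambda a,b:cost("scene",mk,box(org+.001*(a*zs+b*xs),B,(-4,-40,0),(4,40,75)))))
# rack yellow plate from kin (plate gripped at 0.5029,.2638)
y=np.radians(9.6);C=np.array([[np.cos(y),-np.sin(y),0],[np.sin(y),np.cos(y),0],[0,0,1]])
for c in("scene","top"):
    mk=yel(np.load(c+".npz")["im"]); print(c,"rack plate tab shift world x,y",grid(lambda a,b:cost(c,mk,box(np.array([.5029,.2638,.005])+.001*np.array([a,b,0]),C,(-6,-15,78),(6,15,115)))))
E
```

```text
scene knob O shift (ys,u) mm [17.78 -2.    2.  ]
top knob O shift (ys,u) mm [56.24  0.    1.5 ]
held plate slab shift (ys,xs) mm [132.02  -1.     0.  ] [131.8   5.    0.5]Traceback (most recent call last):
  File "<stdin>", line 19, in <module>
  File "<stdin>", line 8, in grid
  File "<stdin>", line 8, in <genexpr>
  File "<stdin>", line 19, in <lambda>
  File "fit.py", line 13, in cost
    m,u0,v0=hull(c,P,sh); t=mask[v0:v0+80,u0:u0+80].astype(float); w=1 if ign is None else ~ign[v0:v0+80,u0:u0+80]
            ~~~~^^^^^^^^
  File "fit.py", line 6, in hull
    S=8; q=prj(c,P)+sh
           ~~~^^^^^
  File "fit.py", line 4, in prj
    f,cx,cy,E=K(c); W=np.linalg.inv(E); q=P@W[:3,:3].T+W[:3,3]; return np.stack([f*q[:,0]/q[:,2]+cx,f*q[:,1]/q[:,2]+cy],1)
              ~^^^
  File "h.py", line 4, in K
    m=r.camera_model(n); f=210/np.tan(np.radians(m["fovy"])/2); return f,m["cx"],m["cy"],np.array(m["extrinsics"])
ValueError: time passes only in moves, steps and waits
```

```bash
cat >> h.py <<'E'
import functools
K=functools.lru_cache(None)(K)
O=np.array([.5030,-.2285,.050])
E
sed -i 's/^from h import \*/from h import *\nimport h/' fit.py
python3 - <<'E'
from fit import *
from scipy.optimize import minimize
for c in("scene","top"):
    z=np.load(c+".npz");im=z["im"];h=cv2.cvtColor(im,cv2.COLOR_RGB2HSV)
    P=cloud(c,z["d"]); grey=(h[...,1]<110)&~(z["d"]==0)
    ign=cv2.dilate(((P[...,2]>.022)&(P[...,0]>.4)).astype(np.uint8),np.ones((5,5)))>0
    def fn(p):
        t=np.radians(73.3+p[2]); uu=np.array([np.cos(t),np.sin(t),0]); yy=np.array([uu[1],-uu[0],0])
        b=np.array([.5162+p[0]*.001,-.1935+p[1]*.001,0]); return cost(c,grey,box(b,np.stack([-uu,yy,ez],1),(-75,-65,0),(75,65,12)),ign=ign)
    best=min((minimize(fn,[a,b,0],method="Nelder-Mead",options=dict(initial_simplex=[[a,b,0],[a+2,b,0],[a,b+2,0],[a,b,1]])) for a in(-2,2) for b in(-2,2)),key=lambda q:q.fun)
    B=np.array([.5162,-.1935])+best.x[:2]*.001; d=B-O[:2]
    print(c,best.fun,best.x.round(2),"base ctr",B.round(4),"rel O: ys",(d@ys[:2]*1000).round(2),"u",(d@u[:2]*1000).round(2))
go(O+.11*zs+.0808*zs,tilt(1))
E
```

```text
scene 74.27450980392157 [-3.34  0.17 -0.64] base ctr [ 0.5129 -0.1933] rel O: ys -0.66 u 36.52
top 61.423529411764704 [-1.07 -0.78 -0.58] base ctr [ 0.5151 -0.1943] rel O: ys 1.78 u 36.26
t 6.3 pos [ 0.5312 -0.1312  0.2135] dp [-0.8 -5.9  1.7] dr [-0.008  0.002 -0.005] |dr| 0.01 F [ 0.3  0.2 -0.8] T [ 0.57 -0.18 -0.05] gap 11.6 q [-0.1   0.71 -0.03  1.78  0.61  0.97  0.72]
```

```bash
sed -i 's/73\.3/72.8/g' h.py; cat >> h.py <<'E'
O=np.array([.5033,-.2286,.050]); AX=np.stack([xs,ys,zs],1)
def st(z=None):
    s=r.get_state(); M=s["orientation"]; org=s["position"]+M[:,2]*.0808
    print("t",round(s["time"],2),"slot xyz",((org-O)@AX*1000).round(1),"F slot",(s["wrist_force"]@AX).round(1),"T",(s["torque"]@AX).round(2),"gap",round(s["finger_gap"]*1000,1),"|q",s["q"].round(2))
    if z is not None: go(O+(.001*z+.0808)*zs,tilt(1))
E
python3 -c "
from h import *
st(80); print('axes',xs.round(3),ys.round(3),zs.round(3))"
```

```text
t 6.3 slot xyz [ -6.6  -1.7 111.4] F slot [-0.7  0.3 -0.6] T [-0.02  0.59 -0.04] gap 11.6 |q [-0.1   0.71 -0.03  1.78  0.61  0.97  0.72]
t 6.3 pos [ 0.5312 -0.1312  0.2135] dp [ -4.1 -20.6 -24.2] dr [-0.008  0.002 -0.013] |dr| 0.016 F [ 0.3  0.2 -0.8] T [ 0.57 -0.18 -0.05] gap 11.6 q [-0.1   0.71 -0.03  1.78  0.61  0.97  0.72]
axes [-0.256 -0.827  0.5  ] [ 0.955 -0.296  0.   ] [0.148 0.478 0.866]
```

Emit:
step_arm([
  [[-0.008,0.002,-0.013],[0,-7,2],5],
  [[0,0,0],[-2,-7,-12],5],
  [[0,0,0],[-2,-7,-13],5],
  [[0,0,0],[0,0,0],5],
  [[0,0,0],[0,0,0],5],
])

```text
time: 6.8
position: [0.5315, -0.1506, 0.1941]
orientation: [[-0.956, 0.259, -0.139], [0.294, 0.828, -0.477], [-0.009, -0.497, -0.868]]
wrist_force: [0.4, -0.7, -1.6]
finger_gap: 0.0117
```

```bash
python3 -c "
from h import *
st(76)"
```

```text
t 6.8 slot xyz [ 0.   4.6 85.5] F slot [-0.3  0.5 -1.6] T [ 0.04  0.61 -0.  ] gap 11.7 |q [-0.08  0.74 -0.01  1.8   0.64  0.91  0.7 ]
t 6.8 pos [ 0.5315 -0.1506  0.1941] dp [-5.  -3.1 -8.4] dr [-0.001  0.009 -0.002] |dr| 0.009 F [ 0.4 -0.7 -1.6] T [ 0.58 -0.21  0.02] gap 11.7 q [-0.08  0.74 -0.01  1.8   0.64  0.91  0.7 ]
```

Emit:
step_arm([
  [[0,0.009,-0.002],[-4.5,-1,-4],5],
  [[0,0,0],[0,0,0],5],
  [[0,0,0],[0,0,0],5],
  [[0,0,0],[0,0,0],5],
])

```text
time: 7.2
position: [0.5283, -0.1505, 0.1917]
orientation: [[-0.955, 0.257, -0.145], [0.295, 0.828, -0.476], [-0.003, -0.498, -0.867]]
wrist_force: [0.1, -0.5, -1.4]
finger_gap: 0.0118
```

```bash
python3 -c "
from h import *
st(76)
im,d=r.capture('scene'); save('s5',im[150:270,125:245],5)"
```

```text
t 7.2 slot xyz [-0.4  0.9 82.9] F slot [-0.3  0.2 -1.5] T [-0.04  0.58 -0.04] gap 11.8 |q [-0.08  0.74 -0.01  1.81  0.64  0.91  0.7 ]
t 7.2 pos [ 0.5283 -0.1505  0.1917] dp [-1.8 -3.3 -5.9] dr [-0.001  0.003 -0.   ] |dr| 0.004 F [ 0.1 -0.5 -1.4] T [ 0.56 -0.16 -0.06] gap 11.8 q [-0.08  0.74 -0.01  1.81  0.64  0.91  0.7 ]
```

View pics/s5.png

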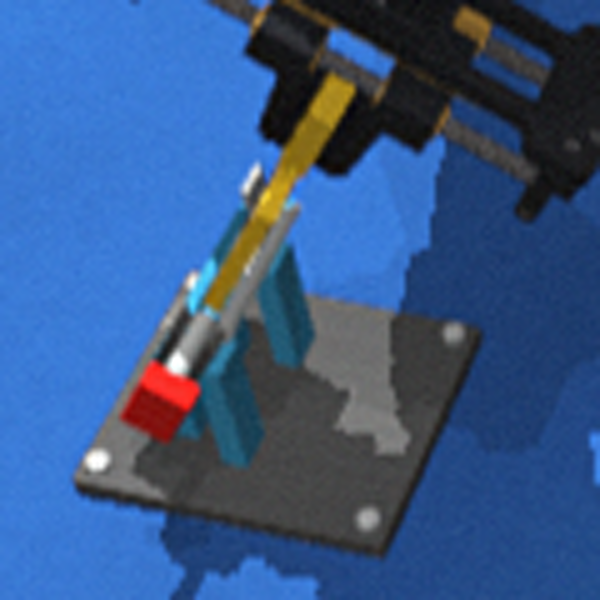

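The plate's lower edge sits between the lead-in lips, roughly from crop (215,305) to (265,200), in line with the bolt rod. I'll start inserting gently.

Emit:
step_arm([
  [[0,0.003,0],[-1.8,-4,-6.5],5],
  [[0,0,0],[-0.7,-2.4,-4.3],5],
  [[0,0,0],[-0.7,-2.4,-4.3],5],
  [[0,0,0],[0,0,0],5],
  [[0,0,0],[0,0,0],5],
])

```text
time: 7.75
position: [0.5246, -0.1603, 0.175]
orientation: [[-0.955, 0.256, -0.148], [0.295, 0.828, -0.477], [0.001, -0.499, -0.867]]
wrist_force: [0.9, 0.1, -0.4]
finger_gap: 0.0119
```

```bash
python3 -c "
from h import *
st(55)"
```

```text
t 7.75 slot xyz [ 0.4  0.1 63.2] F slot [-0.5  0.9 -0.2] T [0.08 0.71 0.06] gap 11.9 |q [-0.07  0.77 -0.    1.83  0.66  0.87  0.69]
t 7.75 pos [ 0.5246 -0.1603  0.175 ] dp [-1.2 -3.5 -7.4] dr [-0.001 -0.001 -0.   ] |dr| 0.001 F [ 0.9  0.1 -0.4] T [ 0.66 -0.24  0.09] gap 11.9 q [-0.07  0.77 -0.    1.83  0.66  0.87  0.69]
```

No contact force inside the lips. Continuing.

Emit:
step_arm([
  [[0,0,0],[-0.9,-2.9,-5.2],5],
  [[0,0,0],[-0.9,-2.9,-5.2],5],
  [[0,0,0],[0,0,0],5],
])

```text
time: 8.05
position: [0.5241, -0.1661, 0.164]
orientation: [[-0.956, 0.256, -0.145], [0.294, 0.829, -0.476], [-0.002, -0.498, -0.867]]
wrist_force: [0.6, -0.6, -1.3]
finger_gap: 0.0119
```

```bash
python3 -c "
from h import *
st(35)"
```

```text
t 8.05 slot xyz [-0.2  1.5 50.9] F slot [-0.3  0.8 -1.3] T [ 0.13  0.66 -0.01] gap 11.9 |q [-0.06  0.78  0.    1.84  0.67  0.84  0.67]
t 8.05 pos [ 0.5241 -0.1661  0.164 ] dp [ -3.6  -7.2 -13.8] dr [-0.002  0.002 -0.002] |dr| 0.003 F [ 0.6 -0.6 -1.3] T [ 0.59 -0.31  0.06] gap 11.9 q [-0.06  0.78  0.    1.84  0.67  0.84  0.67]
```

Emit:
step_arm([
  [[0,0,0],[-2,-3.5,-6.5],5],
  [[0,0,0],[-1,-3.5,-6.5],5],
  [[0,0,0],[-0.9,-2.9,-5.2],5],
  [[0,0,0],[0,0,0],5],
])

```text
time: 8.45
position: [0.5205, -0.177, 0.1441]
orientation: [[-0.956, 0.256, -0.144], [0.294, 0.829, -0.476], [-0.003, -0.497, -0.868]]
wrist_force: [1.6, -0.1, -1.3]
finger_gap: 0.0115
```

```bash
python3 -c "
from h import *
st(15)"
```

```text
t 8.45 slot xyz [-0.3  1.4 27.9] F slot [-0.9  1.6 -0.9] T [0.31 0.6  0.03] gap 11.5 |q [-0.05  0.81  0.02  1.86  0.7   0.79  0.65]
t 8.45 pos [ 0.5205 -0.177   0.1441] dp [ -3.   -5.9 -11.1] dr [-0.002  0.003 -0.002] |dr| 0.005 F [ 1.6 -0.1 -1.3] T [ 0.5  -0.42  0.18] gap 11.5 q [-0.05  0.81  0.02  1.86  0.7   0.79  0.65]
```

Emit:
step_arm([
  [[0,0.002,0],[-1.5,-3,-6],5],
  [[0,0,0],[-1,-2.9,-5.5],5],
  [[0,0,0],[-0.9,-2.4,-4.3],5],
  [[0,0,0],[0,0,0],5],
])

```text
time: 8.85
position: [0.5178, -0.1859, 0.1269]
orientation: [[-0.956, 0.255, -0.144], [0.293, 0.829, -0.476], [-0.002, -0.497, -0.868]]
wrist_force: [1.6, -0.6, -2.0]
finger_gap: 0.0119
```

```bash
python3 -c "
from h import *
st(0)"
```

```text
t 8.85 slot xyz [-0.8  1.5  8.4] F slot [-0.9  1.7 -1.8] T [0.37 0.65 0.04] gap 11.9 |q [-0.05  0.84  0.03  1.87  0.73  0.75  0.63]
t 8.85 pos [ 0.5178 -0.1859  0.1269] dp [-2.5 -4.1 -7. ] dr [-0.002  0.003 -0.003] |dr| 0.005 F [ 1.6 -0.6 -2. ] T [ 0.53 -0.49  0.22] gap 11.9 q [-0.05  0.84  0.03  1.87  0.73  0.75  0.63]
```

Emit:
step_arm([
  [[0,0.002,0],[-1,-2.5,-3.5],5],
  [[0,0,0],[-0.4,-1.2,-2.2],5],
  [[0,0,0],[-0.4,-1.2,-2.2],5],
  [[0,0,0],[0,0,0],5],
])

```text
time: 9.25
position: [0.5169, -0.1893, 0.1203]
orientation: [[-0.956, 0.254, -0.143], [0.292, 0.83, -0.476], [-0.002, -0.497, -0.868]]
wrist_force: [-0.5, -0.3, -1.0]
finger_gap: 0.0119
```

```bash
python3 -c "
from h import *
st(0)"
```

```text
t 9.25 slot xyz [-1.2  1.7  0.9] F slot [-0.1 -0.4 -1.1] T [0.22 0.56 0.05] gap 11.9 |q [-0.04  0.85  0.04  1.88  0.74  0.73  0.62]
t 9.25 pos [ 0.5169 -0.1893  0.1203] dp [-1.7 -0.7 -0.3] dr [-0.003  0.003 -0.004] |dr| 0.006 F [-0.5 -0.3 -1. ] T [ 0.49 -0.32  0.15] gap 11.9 q [-0.04  0.85  0.04  1.88  0.74  0.73  0.62]
```

Nearly home. Small presses now, until the floor reacts.

Emit:
step_arm([
  [[0,0,0],[-0.3,-1,-1.8],5],
  [[0,0,0],[-0.3,-1,-1.8],5],
])

```text
time: 9.45
position: [0.5175, -0.189, 0.1195]
orientation: [[-0.957, 0.254, -0.14], [0.29, 0.83, -0.476], [-0.004, -0.496, -0.868]]
wrist_force: [-1.8, 10.4, 22.2]
finger_gap: 0.0115
```

Emit:
step_arm([
  [[0,0,0],[-0.3,-1,-1.8],5],
  [[0,0,0],[-0.3,-1,-1.8],5],
])

```text
time: 9.65
position: [0.5174, -0.189, 0.1196]
orientation: [[-0.957, 0.254, -0.138], [0.289, 0.829, -0.478], [-0.007, -0.497, -0.868]]
wrist_force: [-1.1, 8.6, 18.0]
finger_gap: 0.0115
```

```bash
python3 -c "
from h import *
st(0)"
```

```text
t 9.65 slot xyz [-1.8  2.5  0.4] F slot [ 2.2 -3.6 19.6] T [-0.87 -0.16  0.07] gap 11.5 |q [-0.05  0.85  0.04  1.88  0.74  0.72  0.61]
t 9.65 pos [ 0.5174 -0.189   0.1196] dp [-2.2 -1.   0.4] dr [-0.001  0.007 -0.007] |dr| 0.01 F [-1.1  8.6 18. ] T [ 0.08  0.8  -0.37] gap 11.5 q [-0.05  0.85  0.04  1.88  0.74  0.72  0.61]
```

Floor contact came at z≈0.4 mm with about 20 N, so the plate is home. Releasing and backing straight out.

Emit:
step_arm([
  [[0,0,0],[0,0,0],11],
  [[0,0,0],[0,0,0],20],
  [[0,0,0],[0,0,0],30],
  [[0,0,0],[0,0,0],30],
  [[0,0,0],[1.5,4.8,8.7],30],
  [[0,0,0],[3,9.6,17.3],30],
  [[0,0,0],[3,9.6,17.3],30],
  [[0,0,0],[4,14,26],30],
])

```text
time: 10.45
position: [0.5226, -0.1529, 0.1893]
orientation: [[-0.955, 0.253, -0.154], [0.296, 0.826, -0.48], [0.006, -0.504, -0.864]]
wrist_force: [1.0, -0.4, -0.2]
finger_gap: 0.03
```

```bash
python3 -c "
from h import *
st()
im,d=r.capture('scene'); save('s6',im[140:270,125:255],4.5)
go(O+.001*(-1*xs+145*ys+150*zs),tilt(1))"
```

```text
t 10.45 slot xyz [ 2.5 -4.3 78.8] F slot [-0.1  1.1 -0.2] T [0.08 0.51 0.03] gap 30.0 |q [-0.08  0.75 -0.01  1.82  0.64  0.91  0.7 ]
t 10.5 pos [ 0.5264 -0.1496  0.193 ] dp [137.8 -49.4 -13.6] dr [ 0.     0.001 -0.004] |dr| 0.004 F [0.6 0.3 2.2] T [ 0.55 -0.22  0.01] gap 30.2 q [-0.08  0.74 -0.01  1.81  0.64  0.91  0.7 ]
```

View pics/s6.png

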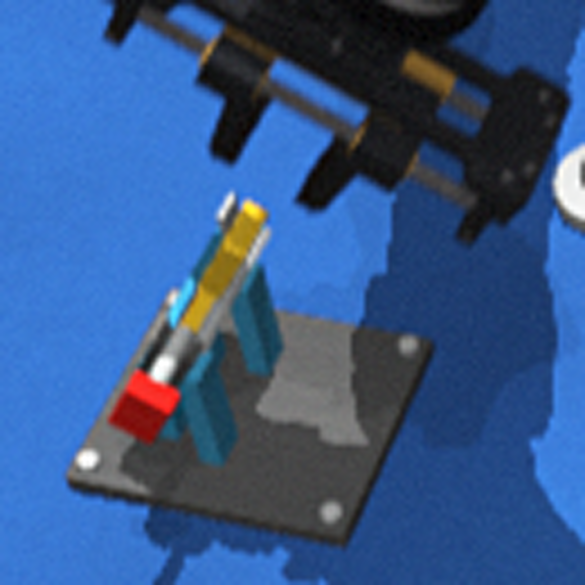

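The plate is seated: only its tab and shoulder show above the lips, around crop (225,265), with the rod tip ahead of the near shoulder. Next I go round outside the knob with the jaws closed.

Emit:
step_arm([
  [[0,0,0],[32,-11,0],0],
  [[0,0,0],[32,-11,0],0],
  [[0,0,0],[32,-11,0],0],
  [[0,0,0],[32,-11,0],0],
  [[0,0,0],[0,0,0],0],
  [[0,0,0],[0,0,0],0],
  [[0,0,0],[0,0,0],0],
])

```text
time: 11.2
position: [0.6572, -0.1909, 0.1968]
orientation: [[-0.957, 0.25, -0.143], [0.289, 0.831, -0.475], [0.0, -0.496, -0.868]]
wrist_force: [-0.3, -0.3, 0.7]
finger_gap: 0.0005
```

```bash
python3 -c "
from h import *
s=r.get_state(); print(((s['position']-O)@AX*1000).round(1))
go(O+.001*(-1*xs+138*ys+94*zs),tilt(1))"
```

```text
[  2.8 135.9 167.9]
t 11.2 pos [ 0.6572 -0.1909  0.1968] dp [ -8.  -32.7 -65.9] dr [-0.004  0.001 -0.007] |dr| 0.009 F [-0.3 -0.3  0.7] T [ 0.43 -0.16 -0.02] gap 0.5 q [ 0.    0.89 -0.04  1.37  0.58  1.13  0.93]
```

Emit:
step_arm([
  [[0,0,-0.007],[0,-9,-18],0],
  [[0,0,0],[-2,-8,-16],0],
  [[0,0,0],[-2,-8,-16],0],
  [[0,0,0],[-2,-5,-10],0],
  [[0,0,0],[0,0,0],0],
  [[0,0,0],[0,0,0],0],
])

```text
time: 11.8
position: [0.6453, -0.2213, 0.1313]
orientation: [[-0.956, 0.252, -0.153], [0.295, 0.83, -0.473], [0.008, -0.497, -0.868]]
wrist_force: [-0.1, 0.4, -0.1]
finger_gap: 0.0006
```

```bash
python3 -c "
from h import *
s=r.get_state(); print(((s['position']-O)@AX*1000).round(1))
go(O+.001*(-1*xs+118*ys+95*zs),tilt(1))"
```

```text
[ -1.8 133.5  94.9]
t 11.8 pos [ 0.6453 -0.2213  0.1313] dp [-15.    4.    0.5] dr [-0.006 -0.006 -0.001] |dr| 0.009 F [-0.1  0.4 -0.1] T [ 0.46 -0.17 -0.01] gap 0.6 q [ 0.04  0.96 -0.02  1.43  0.62  1.    0.89]
```

Now I push along the slot's −y (−0.955, +0.296 per mm).

Emit:
step_arm([
  [[-0.006,-0.006,0],[-7,2,0],0],
  [[0,0,0],[-6,2,0],0],
  [[0,0,0],[-6,2,0],0],
  [[0,0,0],[0,0,0],0],
])

```text
time: 12.2
position: [0.627, -0.214, 0.1329]
orientation: [[-0.956, 0.256, -0.144], [0.293, 0.828, -0.478], [-0.003, -0.499, -0.867]]
wrist_force: [-0.0, 0.1, -0.4]
finger_gap: 0.0006
```

```bash
python3 -c "
from h import *
s=r.get_state(); print(((s['position']-O)@AX*1000).round(1),(s['wrist_force']@AX).round(1))"
```

```text
[ -2.3 113.8  97.1] [-0.3 -0.1 -0.3]
```

Emit:
step_arm([
  [[0,0,0],[-5,1,-1],0],
  [[0,0,0],[-5,1,-1],0],
  [[0,0,0],[-5,1.5,0],0],
  [[0,0,0],[0,0,0],0],
])

```text
time: 12.6
position: [0.6133, -0.2099, 0.1322]
orientation: [[-0.956, 0.257, -0.138], [0.292, 0.829, -0.478], [-0.008, -0.497, -0.868]]
wrist_force: [-0.3, 0.4, 0.4]
finger_gap: 0.0007
```

```bash
python3 -c "
from h import *
s=r.get_state(); print(((s['position']-O)@AX*1000).round(1),(s['wrist_force']@AX).round(1))
im,d=r.capture('scene'); save('s7',im[140:270,115:245],4.5)"
```

```text
[-2.5 99.6 96.4] [-0.1 -0.4  0.5]
```

View pics/s7.png

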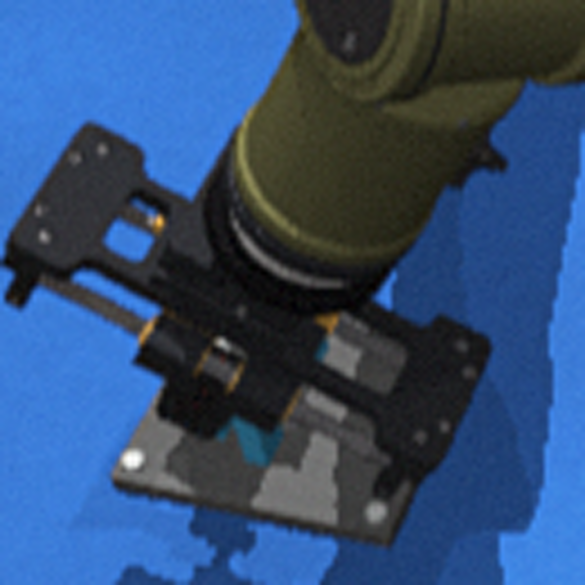

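The hand hides the knob here, with the fingers at about crop (200,400). I'll push on and rely on force and position to detect the stop.

Emit:
step_arm([
  [[0,0,0],[-5,1.5,0],0],
  [[0,0,0],[-4,1.2,0],0],
  [[0,0,0],[-2,0.6,0],0],
])

```text
time: 12.95
position: [0.6039, -0.207, 0.1323]
orientation: [[-0.957, 0.258, -0.134], [0.29, 0.829, -0.478], [-0.012, -0.496, -0.868]]
wrist_force: [6.3, -4.0, -4.3]
finger_gap: 0.0003
```

Emit:
step_arm([
  [[0,0,0],[-2.5,0.8,0],0],
  [[0,0,0],[-2.5,0.8,0],0],
])

```text
time: 13.15
position: [0.6041, -0.2069, 0.1325]
orientation: [[-0.958, 0.259, -0.122], [0.286, 0.83, -0.479], [-0.023, -0.494, -0.869]]
wrist_force: [7.6, -3.8, -6.5]
finger_gap: 0.0001
```

```bash
python3 -c "
from h import *
s=r.get_state(); print(((s['position']-O)@AX*1000).round(1),(s['wrist_force']@AX).round(1))"
```

```text
[-2.5 89.8 96.7] [-2.   8.3 -6.3]
```

It stopped with about 8 N at y≈90, where the end stop is expected. One firmer press to confirm.

Emit:
step_arm([
  [[0,0.02,0],[-5,1.5,0],0],
  [[0,0.02,0],[-5,1.5,0],0],
])

```text
time: 13.35
position: [0.6037, -0.2067, 0.1326]
orientation: [[-0.961, 0.242, -0.136], [0.278, 0.831, -0.481], [-0.004, -0.5, -0.866]]
wrist_force: [12.6, -8.8, -10.5]
finger_gap: 0.0002
```

```bash
python3 -c "
from h import *
s=r.get_state(); print(((s['position']-O)@AX*1000).round(1),(s['wrist_force']@AX).round(1))
go(s['position'],tilt(1))"
```

```text
[-2.6 89.5 96.9] [ -1.2  14.6 -11.4]
t 13.35 pos [ 0.6037 -0.2067  0.1326] dp [0. 0. 0.] dr [ 0.001  0.003 -0.019] |dr| 0.019 F [ 12.6  -8.8 -10.5] T [-0.02 -2.82  1.57] gap 0.2 q [0.01 0.91 0.   1.6  0.66 0.9  0.81]
```

A hard stop. I back off along +y, then lift out and clear.

Emit:
step_arm([
  [[0,0,0],[6,-2,0],0],
  [[0,0,0],[10,-3,0],0],
  [[0,0,0],[14,-4,0],0],
  [[0,0,0],[4,8,15],0],
  [[0,0,0],[4,14,26],0],
  [[0,0,0],[4,19,35],0],
  [[0,0,0],[10,30,45],0],
  [[0,0,0],[10,40,30],0],
])

```text
time: 14.15
position: [0.6542, -0.1133, 0.2791]
orientation: [[-0.955, 0.244, -0.168], [0.295, 0.824, -0.484], [0.021, -0.512, -0.859]]
wrist_force: [1.5, -0.4, -0.4]
finger_gap: 0.0008
```

Emit:
step_arm([
  [[0,0,0],[0,45,10],0],
  [[0,0,0],[0,45,10],0],
  [[0,0,0],[0,45,0],0],
  [[0,0,0],[0,0,0],0],
  [[0,0,0],[0,0,0],0],
  [[0,0,0],[0,0,0],0],
])

```text
time: 14.75
position: [0.6519, 0.0344, 0.3033]
orientation: [[-0.957, 0.239, -0.166], [0.29, 0.829, -0.479], [0.023, -0.506, -0.862]]
wrist_force: [0.2, -0.0, -1.0]
finger_gap: 0.0003
```

```bash
python3 - <<'E'
from fit import *
go(O,tilt(1))
A=AX;O2=O
o=[]
for c,(v,w) in(("scene",(150,115)),("top",(150,345))):
    im,d=r.capture(c); h=cv2.cvtColor(im,cv2.COLOR_RGB2HSV); mk=((h[...,0]<8)|(h[...,0]>172))&(h[...,1]>130)
    print(c,min((cost(c,mk,box(O2+.001*(-a*ys+b*u),A,(-11,94,80),(11,106,114))),a,b) for a in np.arange(-2,36,.5) for b in np.arange(-4,4.1,1)))
    o.append(cv2.resize(im[v:v+110,w:w+78],None,fx=5,fy=5,interpolation=3))
save("s8",np.hstack(o))
im,_=r.capture("scene"); save("s9",im,1.4)
E
```

```text
t 14.75 pos [0.6519 0.0344 0.3033] dp [-148.6 -263.  -253.3] dr [ 0.    -0.024 -0.006] |dr| 0.025 F [ 0.2 -0.  -1. ] T [ 0.47 -0.12  0.02] gap 0.3 q [-0.3   0.83 -0.07  1.16  0.45  1.51  0.82]
scene (np.float64(19.392156862745097), np.float64(27.0), np.float64(1.0))
top (np.float64(50.93333333333334), np.float64(26.0), np.float64(2.0))
```

View pics/s8.png

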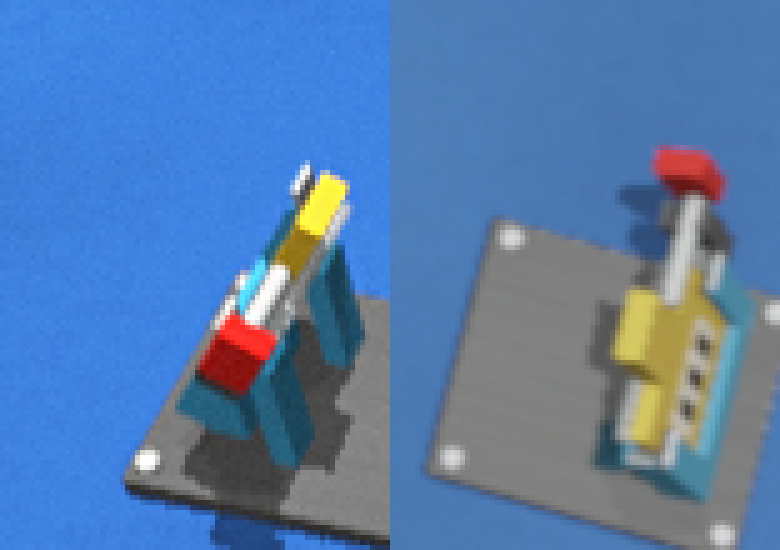

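View pics/s9.png

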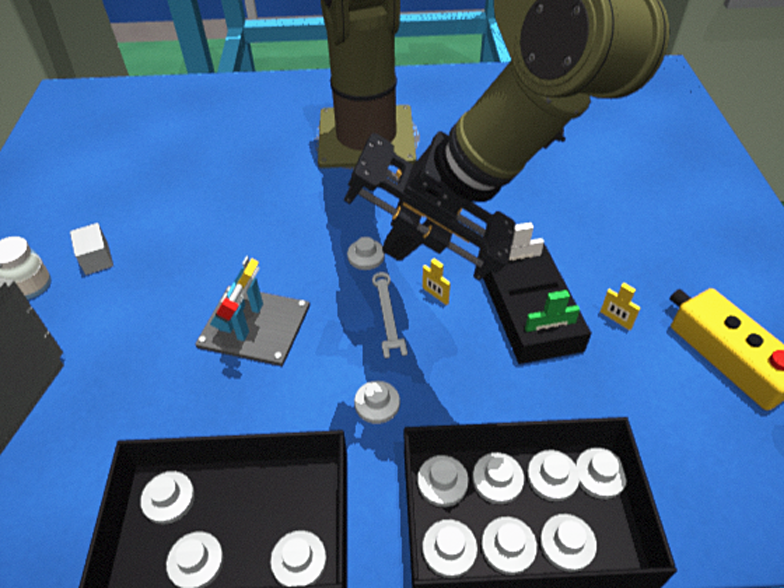

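The wide view shows green and white still in the rack, with the hubs, the wrench and the look-alikes where they were. The crops show the plate seated and the rod over its shoulder, top crop (685,250). The knob fits suggest about 26–27 mm of travel against 28, so I'll compare before and after with identical parameters.

```bash
python3 - <<'E'
from fit import *
for c in("scene","top"):
    for im in(np.load(c+".npz")["im"],r.capture(c)[0]):
        h=cv2.cvtColor(im,cv2.COLOR_RGB2HSV); mk=((h[...,0]<8)|(h[...,0]>172))&(h[...,1]>130)
        L=[(cost(c,mk,box(O+.001*(-a*ys+b*u),AX,(-11,94,80),(11,106,114))),a,b) for a in np.arange(-4,34,.5) for b in np.arange(-2,4.1,.5)]
        m=min(L)[0]; q=np.array([l for l in L if l[0]<m+2]); print(c,round(m,1),q.mean(0).round(2))
        v,w=np.nonzero(mk[140:280,100:470]); # centroid of red near holder via depth-free crop
        print("  red px",len(v),(v.mean()+140).round(2),(w.mean()+100).round(2))
E
```

```text
scene 16.9 [17.86  1.71  0.93]
  red px 176 228.74 176.46
scene 18.4 [19.55 26.75  0.67]
  red px 157 220.78 170.73
top 56.5 [57.48  0.79  1.98]
  red px 84 172.73 407.25
top 50.8 [51.73 27.03  2.05]
  red px 87 184.13 404.18
```

Measured travel is about 25–26 mm ±1, so a slight shortfall is possible. There is plenty of time, so I'll press the knob again, lower down and harder.

Emit:
step_arm([
  [[0,-0.02,-0.006],[0,-40,-8],0],
  [[0,0,0],[0,-40,-10],0],
  [[0,0,0],[0,-40,-20],0],
  [[0,0,0],[0,-30,-25],0],
  [[0,0,0],[0,-10,-15],0],
  [[0,0,0],[0,0,0],0],
  [[0,0,0],[0,0,0],0],
])

```text
time: 15.7
position: [0.6506, -0.1381, 0.2249]
orientation: [[-0.952, 0.264, -0.152], [0.305, 0.824, -0.477], [-0.001, -0.501, -0.865]]
wrist_force: [0.6, 1.9, -0.0]
finger_gap: 0.0005
```

```bash
python3 -c "
from h import *
s=r.get_state(); print(((s['position']-O)@AX*1000).round(1),(s['wrist_force']@AX).round(1))
go(O+.001*(-1.5*xs+115*ys+90*zs),tilt(1))"
```

```text
[-25.2 114.  216.5] [-1.7 -0.   1. ]
t 15.7 pos [ 0.6506 -0.1381  0.2249] dp [-23.8 -80.3 -97.7] dr [0.001 0.    0.009] |dr| 0.009 F [ 0.6  1.9 -0. ] T [ 0.47 -0.18 -0.03] gap 0.5 q [-0.07  0.85 -0.04  1.37  0.55  1.2   0.89]
```

Emit:
step_arm([
  [[0,0,0.009],[-5,-28,-5],0],
  [[0,0,0],[-5,-16,-20],0],
  [[0,0,0],[-5,-14,-25],0],
  [[0,0,0],[-5,-14,-25],0],
  [[0,0,0],[-3,-8,-18],0],
  [[0,0,0],[0,0,0],0],
  [[0,0,0],[0,0,0],0],
])

```text
time: 16.4
position: [0.6358, -0.2098, 0.1369]
orientation: [[-0.959, 0.255, -0.126], [0.284, 0.833, -0.475], [-0.016, -0.491, -0.871]]
wrist_force: [0.5, 1.4, -0.0]
finger_gap: 0.0006
```

```bash
python3 -c "
from h import *
s=r.get_state(); print(((s['position']-O)@AX*1000).round(1),(s['wrist_force']@AX).round(1))
go(O+.001*(-1.5*xs+97*ys+90*zs),tilt(1))"
```

```text
[ -6.  121.1 103.8] [-1.3  0.   0.7]
t 16.4 pos [ 0.6358 -0.2098  0.1369] dp [-26.2  -3.2  -9.7] dr [-0.006  0.018 -0.012] |dr| 0.023 F [ 0.5  1.4 -0. ] T [ 0.47 -0.19  0.03] gap 0.6 q [ 0.02  0.93 -0.01  1.5   0.63  0.95  0.85]
```

Emit:
step_arm([
  [[-0.006,0.018,-0.012],[-7,-4,-8],0],
  [[0,0,0],[-9,1,0],0],
  [[0,0,0],[-5,1.5,0],0],
  [[0,0,0],[-5,1.5,0],0],
  [[0,0,0],[0,0,0],0],
])

```text
time: 16.9
position: [0.6112, -0.2059, 0.132]
orientation: [[-0.956, 0.256, -0.141], [0.292, 0.829, -0.477], [-0.005, -0.498, -0.867]]
wrist_force: [-0.2, 0.7, -0.1]
finger_gap: 0.0007
```

```bash
python3 -c "
from h import *
s=r.get_state(); print(((s['position']-O)@AX*1000).round(1),(s['wrist_force']@AX).round(1))
go(O+.001*(-1.5*xs+90*ys+90*zs),tilt(1))"
```

```text
[-5.4 96.4 97.8] [-0.6 -0.4  0.2]
t 16.9 pos [ 0.6112 -0.2059  0.132 ] dp [-8.2 -5.1 -4.8] dr [-0.001  0.006 -0.003] |dr| 0.007 F [-0.2  0.7 -0.1] T [ 0.46 -0.1   0.05] gap 0.7 q [0.01 0.92 0.   1.57 0.64 0.92 0.81]
```

Emit:
step_arm([
  [[0,0.006,-0.003],[-3,-3,-4],0],
  [[0,0,0],[-6,1.8,-1],0],
])

```text
time: 17.1
position: [0.6034, -0.2076, 0.1275]
orientation: [[-0.956, 0.256, -0.145], [0.294, 0.828, -0.478], [-0.003, -0.499, -0.867]]
wrist_force: [14.1, -8.4, 0.2]
finger_gap: 0.0001
```

Emit:
step_arm([
  [[0,0,0],[-9,2.8,0],0],
  [[0,0,0],[-9,2.8,0],0],
])

```text
time: 17.3
position: [0.6039, -0.2072, 0.1287]
orientation: [[-0.96, 0.261, -0.104], [0.278, 0.831, -0.482], [-0.039, -0.491, -0.87]]
wrist_force: [22.5, -15.5, -19.1]
finger_gap: 0.0007
```

```bash
python3 -c "
from h import *
s=r.get_state(); print(((s['position']-O)@AX*1000).round(1),(s['wrist_force']@AX).round(1))
go(s['position'],tilt(1))"
```

```text
[-4.1 89.7 93.3] [ -2.5  26.  -20.6]
t 17.3 pos [ 0.6039 -0.2072  0.1287] dp [0. 0. 0.] dr [ 0.002  0.04  -0.019] |dr| 0.044 F [ 22.5 -15.5 -19.1] T [-0.2  -4.44  2.78] gap 0.7 q [-0.    0.9   0.02  1.64  0.68  0.84  0.76]
```

The knob is immovable at the same place under 26 N, so this is the end stop. Backing off and checking once more.

Emit:
step_arm([
  [[0,0,0],[6,-2,0],0],
  [[0,0,0],[10,-3,0],0],
  [[0,0,0],[14,-4,0],0],
  [[0,0,0],[4,8,15],0],
  [[0,0,0],[4,14,26],0],
  [[0,0,0],[4,19,35],0],
  [[0,0,0],[10,30,45],0],
  [[0,0,0],[10,40,30],0],
])

```text
time: 18.1
position: [0.6598, -0.1162, 0.2762]
orientation: [[-0.956, 0.267, -0.121], [0.292, 0.823, -0.487], [-0.031, -0.501, -0.865]]
wrist_force: [0.5, 0.9, -0.4]
finger_gap: 0.0007
```

Emit:
step_arm([
  [[0,0,0],[0,45,10],0],
  [[0,0,0],[0,45,10],0],
  [[0,0,0],[0,45,0],0],
  [[0,0,0],[0,0,0],0],
  [[0,0,0],[0,0,0],0],
  [[0,0,0],[0,0,0],0],
])

```text
time: 18.7
position: [0.6608, 0.0308, 0.3007]
orientation: [[-0.958, 0.266, -0.11], [0.286, 0.828, -0.483], [-0.038, -0.494, -0.869]]
wrist_force: [-1.0, 0.9, -0.5]
finger_gap: 0.0
```

```bash
python3 - <<'E'
from h import *
o=[]
for c,(v,w) in(("scene",(150,115)),("top",(150,345))):
    im,d=r.capture(c); o.append(cv2.resize(im[v:v+110,w:w+78],None,fx=5,fy=5,interpolation=3))
    h=cv2.cvtColor(im,cv2.COLOR_RGB2HSV); mk=((h[...,0]<8)|(h[...,0]>172))&(h[...,1]>130)
    a,b=np.nonzero(mk[140:280,100:470]); print(c,len(a),(a.mean()+140).round(2),(b.mean()+100).round(2))
save("s10",np.hstack(o)); go(O,tilt(1))
E
```

```text
scene 159 218.24 172.46
top 87 184.13 404.18
t 18.8 pos [0.6609 0.0291 0.3011] dp [-157.6 -257.7 -251.1] dr [ 0.006  0.038 -0.008] |dr| 0.04 F [ 0.1  0.6 -0.4] T [ 0.44 -0.11 -0.04] gap 0.7 q [-0.3   0.81 -0.06  1.2   0.48  1.44  0.78]
```

View pics/s10.png

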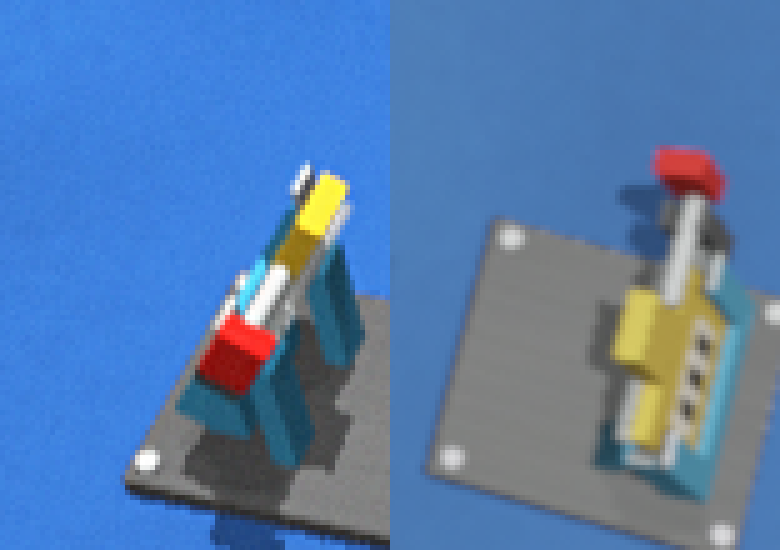

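The pictures match the earlier ones: plate home, rod over the shoulder right next to the tab (top crop (685,250)), and the knob unmoved by the harder push. Handing in.

```bash
python3 -c "
from rig import r
print(r.finish_job())"
```

```text
the job is handed in; nothing more can be done
None
```

The yellow plate is in the holder slot with its tab uppermost, and the bolt is across its shoulder. I handed the job in at about 18.8 s.

- **Plate:** I took the largest yellow plate out of the rack and slid it in until the slot floor pushed back with about 20 N. It read 0.4 mm from the estimated floor.
- **Bolt:** I pushed the knob until it stopped. A second push reached 26 N along the bolt, the stop position did not change, and the last pictures show the rod over the shoulder beside the tab.
- **Rest of the scene:** A wide picture after the first push showed the green and white plates still in the rack and the hubs and wrench apparently where they were. I did not take another wide picture after the second push. The arm stood clear with no contact force at hand-in.

**One check disagreed:** fitting the knob's position in the pictures gave only 25–26 mm of bolt travel (about ±1 mm), against the stated 28 mm. I trusted the stop instead, because the knob did not move under much more force than the bolt's 1.5 N friction. The finger's stopping position was within about 1 mm of where full travel should end.

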